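Hold the cedar-ball dispenser open over its box

ROBOT

A 6-joint arm with a two-finger parallel gripper is mounted at the origin on the work surface. World frame = base frame: x ahead of the robot, y to its left, z up, the work surface at z = 0. Lengths are in m, angles in rad, forces in N, time in s.
With the tool pointing down it reaches from about 0.375 to 0.975 m from the base axis. Payload 3.8 kg.
Tool frame: the origin (TCP) lies midway between the tips of the shut fingers; the grasp point (between the pads) lies 19 mm behind it; z points along the fingers, y is the direction in which the jaws open and shut (so a half turn about z gives the same grasp; the last joint's range is limited). The gripper opens to 85 mm and grips with 20 to 120 N. Pads are 22 mm wide; open, the fingers measure 114 mm over their backs; the gripper's body (76 mm by 85 mm) begins 54 mm behind the grasp point. The pads swing forward as they close: fully open they stand 13 mm farther back than shut.
Start: joints at [-1.37, 0.264, 1.604, -0, 1.274, -0.037], TCP at [0.159, -0.656, 0.231] pointing down, gripper open.
Joint ranges: [-2.63, 2.63], [-0.94, 2.18], [0.31, 2.57], [-1.31, 4.45], [0, 2.66], [-2.55, 2.55]. Speed limits (rad/s): [2.57, 2.57, 3.14, 3.14, 3.14, 3.14].

INTERFACE

Orientations are given as a rotation vector (axis times angle).
In Python, from workcell import bot gives the robot as it stands.
- The arm moves only by the shell command python3 -m inch 'ROWS' [FORCE]. ROWS is JSON, a list of rows, each an object of numbers: "dx", "dy", "dz": the shift along the tool's x, y, z in m; "ax", "ay", "az": the turn, a rotation vector about the tool's x, y, z in degrees; "fingers": the opening, from -1 (shut) to 1 (fully open). A call has 1 to 20 rows; each row is the pose to reach, as a shift and turn from the pose measured when the call began, along the tool's axes at that moment; what a row does not reach only later rows make up. A row lasts 1/8 s, in which the tool goes at most 62.5 mm and 10.7 degrees, less where a joint would pass 70% of its speed; a pose out of reach is approached as far as the arm can. A call with a gripper value outside its range is refused whole. The fingers move at their own pace and stop on an object; FORCE is the grip in N (left out, the last holds). Time passes only in rows, so rows that repeat a pose let the fingers close. It gives the time, the measured TCP pose, the force and the opening at its end, in the units of the state.
- bot.read_state(): the state, without advancing time (a new reading comes with each control period).
- bot.read_camera(name): name is "side" or "top" or "wrist"; returns (picture, depth): 400x640x3 uint8, blue, green, red; 400x640 float32, m along the optical axis (not along the pixel's ray), 0 where there is no reading.
- bot.get_calibration(name): a dict with "intrinsics" (3x3 intrinsics, pixels), "view" (4x4, takes a point from world to camera coordinates). Camera axes: x right, y down, z forward; pixel columns grow to the right and rows downward; lengths in m; the calibration is good to about 2 mm. A picture is of the moment at which its call begins: read the wrist's pose just before it. get_calibration takes no time and is no camera call; for the wrist camera it gives the pose at the moment of the call.
- bot.finish_job(): hands the job in, once; it reports no verdict.
Trained networks look in the newest picture that a camera, given by its name, has taken for a name from the list of things; names that differ only in an ending like _2 or _b are one class to them, and where a whole thing is asked for, a point or a joint stands for the part that bears it (a point fixed in the world has none). Each returns a list of dicts, best first, with "p" (0 to 1); they miss things now and then, are a little off and sometimes report something else, mostly with a low value. They report only what shows in the picture. A call takes as long as a camera call.
- bot.masks_of(camera, thing): "region" (400x640 bool, what is visible of it) and "box" ([left, top, right, bottom] in pixels, round what is visible of it).
The state is a dict: "time": time; "q": joint angles; "joint_vel": joint speeds; "joint_torque": joint torques, N m; "tool_pos": TCP position; "tcp_rot": TCP orientation; "wrist_force": force on the tool from outside, world axes, zero at the start; "torque": the same for the moment, N m; "width": opening from 0.0 (shut) to 1.0 (fully open).
Only numpy, scipy, OpenCV 4.12 (cv2) and the standard library are available. Lean on these libraries where they do the work, as an engineer would, in place of code of your own. Each camera call takes 0.05 s, during which the arm holds its last target. There are 200 camera calls.

TASK

Set the empty wooden box on the counter under the mouth of the cedar-ball dispenser's chute and let go of it; then press the dispenser's sprung paddle down with the fingers until the paddle lies level, not clearly past level, so that all four balls roll down into the box. Finish while still holding the paddle level with the fingers: do not let it spring back. Leave the mug, the tub and the tin where they are.

Things in the scene. Friction and masses are not known exactly. Their poses are not given: they have to be found in the camera images.
- dispenser: Cedar-ball dispenser fixed to the counter: wooden base plate 140 x 120 x 14 mm, a sloping white steel open-topped chute on stands, a sprung lever at the chute's mouth. Origin: on the counter under the plate, which spans x -70..70, y -50..70 mm; z up. The chute lies along y at x = 30 mm, its mouth overhanging the plate to -y; the box goes under it from the -y side.
- pin (a point): Pin the lever turns on, parallel to the dispenser's y: x = -40, y = -95, z = 142 mm of the dispenser's frame, same axes. To its +x side the lever carries a steel gate that hangs across the chute's mouth; to its -x side, the paddle. Pressing the paddle down lifts the gate.
- lever (a joint): Angle of the lever in rad: 0 at rest (paddle raised 26 degrees, gate shut), 0.45 when the paddle lies level (gate clear of the balls; they start to pass at about 0.32), end stop at 0.8. Sprung back to 0: at the paddle's middle about 3 N to start it, 5 to 6 N at level.
- pad (a point): Middle of the top face of the paddle (moves with it), a black plastic plate 70 mm long (along the lever) x 50 mm wide x 8 mm thick, 105 mm from the pin. In the dispenser's frame: at rest about x = -133, y = -95, z = 191 mm; when level x = -145, y = -95, z = 146 mm.
- mouth (a point): Middle of the lip of the chute's floor, where the balls drop off: x = 30, y = -90, z = 80 mm of the dispenser's frame, same axes. The chute's underside here is 76 mm above the counter. The chute is 42 mm wide outside, 34 inside, and rises from here at 11 degrees to y = +48 mm; nowhere higher than 145 mm.
- box: Loose open-topped dark wood box, 140 mm long (its x) x 66 mm wide (its y) x 55 mm high, walls and floor 4 mm, about 160 g. Origin: middle of its underside. Both ends are alike. Grasp it across its 66 mm width.
- ball0_center (a point): Centre of loose wooden cedar ball 1 of 4, 30 mm in diameter, about 11 g; at the start the balls wait in a row in the chute behind the gate, number 1 lowest.
- ball1_center (a point): Centre of loose wooden cedar ball 2 of 4, 30 mm in diameter, about 11 g; at the start the balls wait in a row in the chute behind the gate, number 1 lowest.
- ball2_center (a point): Centre of loose wooden cedar ball 3 of 4, 30 mm in diameter, about 11 g; at the start the balls wait in a row in the chute behind the gate, number 1 lowest.
- ball3_center (a point): Centre of loose wooden cedar ball 4 of 4, 30 mm in diameter, about 11 g; at the start the balls wait in a row in the chute behind the gate, number 1 lowest.
- mug: Bystander: tan ceramic mug of wooden clothespins, 82 mm wide, 95 mm high (pins to about 125 mm), origin at the middle of its underside. Leave alone.
- tub: Bystander: closed white plastic pod tub with a grey lid, 106 x 136 mm, 103 mm high, origin at the middle of its underside. Leave alone.
- tin: Bystander: low round steel tin, 76 mm in diameter, 30 mm high, origin at the middle of its underside. Leave alone.

How it is judged:
By the outcome, as a careful person would: the job done as asked, in the order asked, and still so for the second after the job is handed in, while the arm keeps its last pose, push and grip.
It also fails if it takes over 45 s, if anything falls off the work surface, if the arm or the gripper's body presses on something with over 40 N, if the wrist force passes 120 N, or if a joint passes its speed limit or range.

## Working session

There is one attempt and no reset: what is moved stays moved. The work goes in short steps, Python scripts to look and compute and a shell command to move; the robot and the scene stay as the last step left them, time stands still between calls to the robot, and variables do not carry over. Pictures are saved under pics/ and viewed, about 8 in all and at most 12, crops included, and the job is handed in when it is done.

```bash
ls; mkdir -p pics
cat > h.py <<'E'
import numpy as np, cv2
from workcell import bot
def cloud(cam,d):
    c=bot.get_calibration(cam);K=np.array(c["intrinsics"]);V=np.array(c["view"])
    v,u=np.mgrid[:400,:640]
    P=np.stack([(u-K[0,2])/K[0,0]*d,(v-K[1,2])/K[1,1]*d,d],-1)
    return (P-V[:3,3])@V[:3,:3]   # R^T(p-t)
def proj(cam,p):
    c=bot.get_calibration(cam);K=np.array(c["intrinsics"]);V=np.array(c["view"])
    q=K@(V[:3,:3]@np.asarray(p)+V[:3,3]);return q[:2]/q[2]
E
python3 - <<'E'
from h import *
s=bot.read_state();print({k:np.round(v,3) for k,v in s.items()})
for cam in("top","side"):
    im,d=bot.read_camera(cam);cv2.imwrite(f"pics/{cam}0.png",im);np.save(f"{cam}0.npy",d)
    W=cloud(cam,d)
    for t in("dispenser","pad","box","mug","tub","tin","ball0_center"):
        for m in bot.masks_of(cam,t)[:2]:
            r=m["region"]&(d>0)
            if r.sum()<5: continue
            P=W[r];print(cam,t,round(m["p"],2),np.round(m["box"]),np.round(np.median(P,0),3),np.round(np.percentile(P,2,0),3),np.round(np.percentile(P,98,0),3))
            if m["p"]>.5:np.save(f"m_{cam}_{t}.npy",m["region"])
E
```

```text
pics
{'time': np.float64(0.0), 'q': array([-1.37 ,  0.265,  1.605,  0.   ,  1.274, -0.037]), 'joint_vel': array([-0.001, -0.   ,  0.   , -0.   ,  0.002,  0.001]), 'joint_torque': array([ 1.0000e-03, -5.1511e+01, -3.6731e+01,  0.0000e+00,  1.3000e-02,
        0.0000e+00]), 'tool_pos': array([ 0.159, -0.655,  0.23 ]), 'tcp_rot': array([-3.117, -0.372,  0.   ]), 'wrist_force': array([ 0.128, -0.065, -0.391]), 'torque': array([-0.011, -0.007,  0.006]), 'width': np.float64(1.002)}
top dispenser 0.66 [277. 156. 366. 242.] [0.565 0.045 0.016] [ 0.459 -0.082  0.009] [0.652 0.131 0.202]
top pad 0.86 [336. 165. 367. 241.] [ 0.492 -0.057  0.187] [ 0.453 -0.088  0.116] [ 0.626 -0.029  0.205]
top pad 0.74 [277. 156. 368. 243.] [0.567 0.037 0.037] [ 0.457 -0.083  0.008] [0.654 0.128 0.203]
top box 0.95 [412. 196. 448. 249.] [ 0.494 -0.301  0.006] [ 0.428 -0.334 -0.002] [ 0.562 -0.252  0.056]
top mug 0.56 [154. 223. 197. 256.] [0.452 0.401 0.076] [0.413 0.368 0.004] [0.487 0.459 0.125]
top mug 0.43 [278. 156. 366. 242.] [0.567 0.036 0.017] [ 0.459 -0.083 -0.001] [0.659 0.128 0.203]
top tub 0.64 [14
[... 518 characters left out ...]
99. 172. 371. 194.] [ 0.499 -0.049  0.184] [ 0.453 -0.087  0.109] [ 0.636 -0.024  0.206]
side box 0.78 [360. 157. 404. 193.] [ 0.489 -0.302  0.032] [ 0.424 -0.336  0.002] [ 0.564 -0.251  0.057]
side mug 0.84 [251. 333. 299. 379.] [0.449 0.416 0.077] [0.411 0.371 0.006] [0.488 0.461 0.126]
side tub 0.81 [167. 276. 244. 347.] [0.646 0.407 0.102] [0.607 0.332 0.009] [0.727 0.469 0.105]
side tub 0.21 [275. 174. 368. 262.] [0.581 0.053 0.028] [ 0.463 -0.079  0.005] [0.65  0.133 0.202]
side tin 0.82 [324. 139. 347. 155.] [ 0.7   -0.355  0.028] [ 0.671 -0.398 -0.   ] [ 0.736 -0.332  0.034]
side ball0_center 0.59 [296. 193. 308. 202.] [ 0.636 -0.004  0.11 ] [ 0.627 -0.016  0.104] [0.652 0.012 0.116]
```

```bash
cat > fit.py <<'E'
from h import *
from scipy.optimize import minimize
for cam in("top","side"):
    d=np.load(f"{cam}0.npy");W=cloud(cam,d);W[d<=0]=9
    b=W[np.load(f"m_{cam}_box.npy")]
    rim=b[(b[:,2]>.045)&(b[:,2]<.065)]
    print(cam,"box",[(np.round(r[0],4),np.round(r[1],4),round(r[2],1)) for r in [cv2.minAreaRect(rim[:,:2].astype(np.float32))]],len(rim))
    reg=(W[...,0]>.4)&(W[...,0]<.75)&(W[...,1]>-.15)&(W[...,1]<.2)&(W[...,2]>.007)&(W[...,2]<.02)
    reg=cv2.morphologyEx(reg.astype(np.uint8),cv2.MORPH_OPEN,np.ones((2,2)))>0
    p=W[reg][:,:2].astype(np.float32);r=cv2.minAreaRect(p);print("plate",r,len(p))
    # pad plane
    q=W[np.load(f"m_{cam}_pad.npy")];q=q[(q[:,2]>.165)&(q[:,2]<.215)]
    r=cv2.minAreaRect(q[:,:2].astype(np.float32));c=np.median(q,0);u=np.linalg.svd(q-q.mean(0),full_matrices=False)[2]
    print("pad",r,q.mean(0),u[0],u[2])
a=cv2.imread("pics/top0.png")[100:280,130:490];b=cv2.imread("pics/side0.png")[120:300,230:430]
cv2.imwrite("pics/v1.png",np.vstack([cv2.resize(a,(720,360)),np.pad(cv2.resize(b,(267,240)),((0,0),(0,453),(0,0)))]))
E
python3 fit.py
```

```text
top box [(array([ 0.4942, -0.2946]), array([0.068 , 0.1399]), 79.3)] 283
plate ((4.7838640213012695, 4.482583522796631), (12.357620239257812, 0.143665611743927), 46.309669494628906) 1286
pad ((0.49488818645477295, -0.0605652779340744), (0.08820439130067825, 0.05001043155789375), 13.420392990112305) [ 0.48486315 -0.06262991  0.18984154] [-0.88785939 -0.16664677  0.42887593] [0.41562724 0.10938152 0.90293393]
side box [(array([ 0.4954, -0.2929]), array([0.0737, 0.1413]), 80.2)] 262
plate ((4.781266212463379, 4.483092784881592), (12.360479354858398, 0.13873912394046783), 46.311824798583984) 1210
pad ((0.49574413895606995, -0.060247063636779785), (0.08726151287555695, 0.051592279225587845), 13.834230422973633) [ 0.48599779 -0.05922392  0.19062479] [ 0.88253353  0.17579326 -0.43615513] [-0.41639305 -0.13886737 -0.89851693]
```

View pics/v1.png

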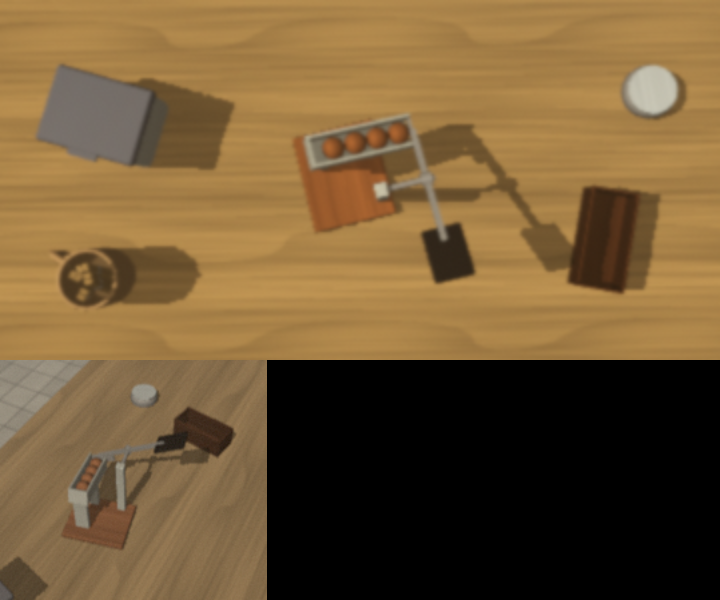

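The top picture shows the chute with four balls at about (365,140), the paddle at (448,252), the box at (605,240), the tin at (652,90), and the tub and mug at left. Dispenser +x points up and slightly left. I still need to fix the plate fit.

```bash
cat > fit2.py <<'E'
from h import *
from scipy.optimize import least_squares
plate=[];pads=[]
for cam in("top","side"):
    d=np.load(f"{cam}0.npy");W=cloud(cam,d);m=np.load(f"m_{cam}_dispenser.npy")&(d>0)
    p=W[m];p=p[(p[:,2]>.008)&(p[:,2]<.02)][:,:2];plate.append(p);print(len(p),cv2.minAreaRect(p.astype(np.float32)))
    q=W[np.load(f"m_{cam}_pad.npy")&(d>0)];q=q[(q[:,2]>.168)&(q[:,2]<.215)];
    pads.append(q)
P=np.vstack(plate)
# smallest yaw/offset so that plate points lie inside the rectangle with tight edges, pad at its known place
from scipy.spatial import cKDTree
g=np.stack(np.meshgrid(np.linspace(-70,70,36),np.linspace(-50,70,31)),-1).reshape(-1,2)/1000
def T(x):
    c,s=np.cos(x[2]),np.sin(x[2]);return np.array([[c,-s],[s,c]])
def f(x):
    l=(P-x[:2])@T(x)
    out=np.maximum(np.abs(l-[0,.01])-[.07,.06],0)
    # coverage: percentile extents
    lo,hi=np.percentile(l,1.5,0),np.percentile(l,98.5,0)
    e=np.r_[lo-[-.069,-.049],hi-[.069,.069]]
    return e
for yaw0 in(.2,):
    r=least_squares(f,[.58,.03,yaw0],diff_step=1e-3);print("plate fit",r.x,np.rad2deg(r.x[2]),r.cost, f(r.x))
x=r.x
for q in pads:
    l=(q[:,:2]-x[:2])@T(x);print("pad in disp",l.mean(0),np.percentile(l,1,0),np.percentile(l,99,0),q[:,2].mean())
for cam in("top","side"):
    d=np.load(f"{cam}0.npy");W=cloud(cam,d);b=W[np.load(f"m_{cam}_ball0_center.npy")&(d>0)]
    print("ball0",(np.median(b,0)[:2]-x[:2])@T(x))
for n,a in dict(origin=(0,0),pin=(-.04,-.095),pad0=(-.133,-.095),padlevel=(-.145,-.095),mouth=(.03,-.09)).items(): print(n,T(x)@a+x[:2])
E
python3 fit2.py
```

```text
1255 ((0.5893462300300598, 0.07000933587551117), (0.1399468034505844, 0.11978229880332947), 13.648672103881836)
1208 ((0.5902527570724487, 0.07025125622749329), (0.1404877007007599, 0.12266568094491959), 13.73812484741211)
plate fit [0.59214814 0.06435519 0.3625115 ] 20.770379170366983 6.782463128531824e-07 [-0.00027764  0.00077442  0.00028291 -0.00077437]
pad in disp [-0.14626072 -0.08056611] [-0.17833928 -0.10645948] [-0.10526022 -0.05463451] 0.1902809308105194
pad in disp [-0.14426587 -0.07772306] [-0.17730615 -0.1052482 ] [-0.10216738 -0.05481306] 0.19129654266407164
ball0 [ 0.01672527 -0.0841619 ]
ball0 [ 0.01671067 -0.07910846]
origin [0.59214814 0.06435519]
pin [ 0.58843702 -0.03865562]
pad0 [ 0.50148117 -0.07163562]
padlevel [ 0.49026106 -0.0758911 ]
mouth [ 0.65211455 -0.00915692]
```

```bash
python3 -m inch '[{"dx":0.224,"dy":-0.128,"dz":0.03,"az":-78},{"dx":0.224,"dy":-0.128,"dz":0.03,"az":-78},{"dx":0.224,"dy":-0.128,"dz":0.03,"az":-78},{"dx":0.224,"dy":-0.128,"dz":0.03,"az":-78},{"dx":0.448,"dy":-0.256,"dz":0.05,"az":-90},{"dx":0.448,"dy":-0.256,"dz":0.05,"az":-90},{"dx":0.448,"dy":-0.256,"dz":0.05,"az":-110},{"dx":0.448,"dy":-0.256,"dz":0.05,"az":-120},{"dx":0.448,"dy":-0.256,"dz":0.05,"az":-156},{"dx":0.448,"dy":-0.256,"dz":0.05,"az":-156},{"dx":0.448,"dy":-0.256,"dz":0.05,"az":-156},{"dx":0.448,"dy":-0.256,"dz":0.05,"az":-156},{"dx":0.448,"dy":-0.256,"dz":0.05,"az":-156},{"dx":0.448,"dy":-0.256,"dz":0.05,"az":-156},{"dx":0.448,"dy":-0.256,"dz":0.05,"az":-156},{"dx":0.448,"dy":-0.256,"dz":0.05,"az":-156},{"dx":0.448,"dy":-0.256,"dz":0.05,"az":-156},{"dx":0.448,"dy":-0.256,"dz":0.05,"az":-156}]'
cat > wb.py <<'E'
from h import *
from scipy.spatial.transform import Rotation as Rn
import sys
s=bot.read_state();print(np.round(s["q"],3),s["time"]);im,d=bot.read_camera("wrist");cv2.imwrite(f"pics/{sys.argv[1]}.png",im)
W=cloud("wrist",d);R=Rn.from_rotvec(s["tcp_rot"]).as_matrix();print(np.round(s["tool_pos"],4),np.round(R,3).tolist())
for m in bot.masks_of("wrist","box")[:1]:
    p=W[m["region"]&(d>0)];p=p[(p[:,2]>.045)&(p[:,2]<.065)]
    r=cv2.minAreaRect(p[:,:2].astype(np.float32));print(m["p"],m["box"],len(p),r,np.median(p[:,2]))
E
python3 wb.py w1
```

```text
[-1.37   0.264  1.604 -0.     1.274 -0.037] 0.8
[ 0.159  -0.656   0.2313] [[0.972, 0.236, 0.0], [0.236, -0.972, -0.0], [-0.0, 0.0, -1.0]]invalid input at $[0]: expected keys dx, dy, dz, ax, ay, az, fingers
```

```bash
python3 -m inch '[{"dx":0.224,"dy":-0.128,"dz":0.03,"ax":0,"ay":0,"az":-78,"fingers":1},{"dx":0.224,"dy":-0.128,"dz":0.03,"ax":0,"ay":0,"az":-78,"fingers":1},{"dx":0.224,"dy":-0.128,"dz":0.03,"ax":0,"ay":0,"az":-78,"fingers":1},{"dx":0.224,"dy":-0.128,"dz":0.03,"ax":0,"ay":0,"az":-78,"fingers":1},{"dx":0.448,"dy":-0.256,"dz":0.05,"ax":0,"ay":0,"az":-90,"fingers":1},{"dx":0.448,"dy":-0.256,"dz":0.05,"ax":0,"ay":0,"az":-100,"fingers":1},{"dx":0.448,"dy":-0.256,"dz":0.05,"ax":0,"ay":0,"az":-110,"fingers":1},{"dx":0.448,"dy":-0.256,"dz":0.05,"ax":0,"ay":0,"az":-120,"fingers":1},{"dx":0.448,"dy":-0.256,"dz":0.05,"ax":0,"ay":0,"az":-156,"fingers":1},{"dx":0.448,"dy":-0.256,"dz":0.05,"ax":0,"ay":0,"az":-156,"fingers":1},{"dx":0.448,"dy":-0.256,"dz":0.05,"ax":0,"ay":0,"az":-156,"fingers":1},{"dx":0.448,"dy":-0.256,"dz":0.05,"ax":0,"ay":0,"az":-156,"fingers":1},{"dx":0.448,"dy":-0.256,"dz":0.05,"ax":0,"ay":0,"az":-156,"fingers":1},{"dx":0.448,"dy":-0.256,"dz":0.05,"ax":0,"ay":0,"az":-156,"fingers":1},{"dx":0.448,"dy":-0.256,"dz":0.05,"ax":0,"ay":0,"az":-156,"fingers":1},{"dx":0.448,"dy":-0.256,"dz":0.05,"ax":0,"ay":0,"az":-156,"fingers":1},{"dx":0.448,"dy":-0.256,"dz":0.05,"ax":0,"ay":0,"az":-156,"fingers":1},{"dx":0.448,"dy":-0.256,"dz":0.05,"ax":0,"ay":0,"az":-156,"fingers":1}]'
python3 wb.py w1
```

```text
time: 3.15
tool_pos: [0.5341, -0.3017, 0.1813]
tcp_rot: [0.285, 3.129, -0.0]
wrist_force: [0.2, 0.1, 0.4]
width: 0.998
[-0.555  0.184  1.795 -0.     1.162 -1.944] 3.15
[ 0.5341 -0.3017  0.1813] [[-0.983, 0.181, 0.0], [0.181, 0.983, -0.0], [-0.0, -0.0, -1.0]]
0.86 [276.7, 35.2, 369.4, 227.1] 3486 ((0.49585944414138794, -0.29500842094421387), (0.06610865145921707, 0.13980643451213837), 79.08576965332031) 0.05418817233062541
```

View pics/w1.png

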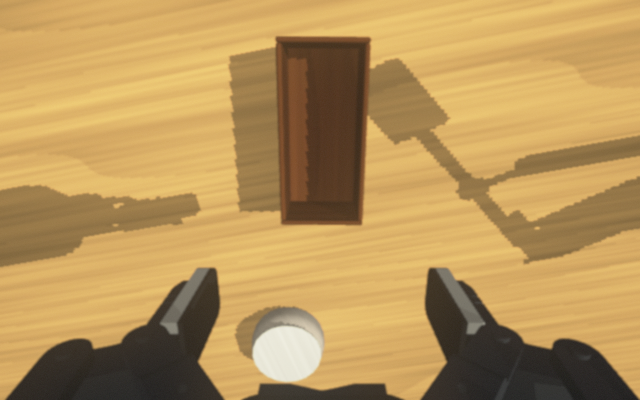

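The wrist picture shows the box at (322,130), centred between the fingers, with the tin beyond at (288,345). Next I descend, grip and lift.

```bash
python3 -m inch '[{"dx":-0.001,"dy":-0.001,"dz":0.05,"ax":0,"ay":0,"az":0.5,"fingers":1},{"dx":-0.001,"dy":-0.001,"dz":0.09,"ax":0,"ay":0,"az":0.5,"fingers":1},{"dx":-0.001,"dy":-0.001,"dz":0.12,"ax":0,"ay":0,"az":0.5,"fingers":1},{"dx":-0.001,"dy":-0.001,"dz":0.15,"ax":0,"ay":0,"az":0.5,"fingers":1},{"dx":-0.001,"dy":-0.001,"dz":0.169,"ax":0,"ay":0,"az":0.5,"fingers":1},{"dx":-0.001,"dy":-0.001,"dz":0.169,"ax":0,"ay":0,"az":0.5,"fingers":0.4},{"dx":-0.001,"dy":-0.001,"dz":0.169,"ax":0,"ay":0,"az":0.5,"fingers":0},{"dx":-0.001,"dy":-0.001,"dz":0.169,"ax":0,"ay":0,"az":0.5,"fingers":0},{"dx":-0.001,"dy":-0.001,"dz":0.169,"ax":0,"ay":0,"az":0.5,"fingers":0},{"dx":-0.001,"dy":-0.001,"dz":0.169,"ax":0,"ay":0,"az":0.5,"fingers":0}]' 30
```

```text
time: 4.5
tool_pos: [0.5351, -0.303, 0.0128]
tcp_rot: [0.299, 3.127, -0.0]
wrist_force: [-0.2, 0.1, -2.0]
width: 0.769
```

```bash
python3 -m inch '[{"dx":0,"dy":0,"dz":-0.02,"ax":0,"ay":0,"az":0,"fingers":0},{"dx":0,"dy":0,"dz":-0.05,"ax":0,"ay":0,"az":0,"fingers":0},{"dx":-0.02,"dy":0.02,"dz":-0.05,"ax":0,"ay":0,"az":9,"fingers":0},{"dx":-0.04,"dy":0.04,"dz":-0.05,"ax":0,"ay":0,"az":18,"fingers":0},{"dx":-0.06,"dy":0.06,"dz":-0.05,"ax":0,"ay":0,"az":27,"fingers":0},{"dx":-0.08,"dy":0.08,"dz":-0.05,"ax":0,"ay":0,"az":36,"fingers":0},{"dx":-0.1,"dy":0.1,"dz":-0.05,"ax":0,"ay":0,"az":45,"fingers":0},{"dx":-0.115,"dy":0.12,"dz":-0.05,"ax":0,"ay":0,"az":55,"fingers":0},{"dx":-0.128,"dy":0.1325,"dz":-0.05,"ax":0,"ay":0,"az":65.4,"fingers":0},{"dx":-0.128,"dy":0.1325,"dz":-0.05,"ax":0,"ay":0,"az":65.4,"fingers":0},{"dx":-0.128,"dy":0.1325,"dz":-0.05,"ax":0,"ay":0,"az":65.4,"fingers":0}]'
cat > ob.py <<'E'
from h import *
import sys
# box rim + plate from both fixed cameras
th=np.deg2rad(13.65);R=np.array([[np.cos(th),-np.sin(th)],[np.sin(th),np.cos(th)]]);o=np.array([.5922,.0604])
s=bot.read_state();print(s["time"],np.round(s["q"],3),s["tool_pos"],s["tcp_rot"],s["wrist_force"])
print("tcp in disp",(s["tool_pos"][:2]-o)@R)
for cam in("top","side"):
    im,d=bot.read_camera(cam);cv2.imwrite(f"pics/{cam}_{sys.argv[1]}.png",im);W=cloud(cam,d)
    for t in sys.argv[2:]:
        for m in bot.masks_of(cam,t)[:1]:
            p=W[m["region"]&(d>0)]
            l=np.c_[(p[:,:2]-o)@R,p[:,2]]
            print(cam,t,round(m["p"],2),np.round(m["box"]),*[np.round(np.percentile(l,k,0),3) for k in(2,50,98)])
            if t=="box":
                h=np.percentile(p[:,2],95);q=p[(p[:,2]>h-.012)&(p[:,2]<h+.01)];r=cv2.minAreaRect(q[:,:2].astype(np.float32));print(r,(np.array(r[0])-o)@R,h)
E
python3 ob.py a box
```

```text
time: 5.88
tool_pos: [0.6855, -0.1975, 0.0635]
tcp_rot: [1.936, 2.473, -0.001]
wrist_force: [-0.3, -0.5, -1.9]
width: 0.772
5.875 [-3.150e-01  4.680e-01  1.654e+00 -1.000e-03  1.019e+00 -5.570e-01] [ 0.68545987 -0.19748805  0.06353316] [ 1.93627422e+00  2.47271815e+00 -5.33728304e-04] [-0.27129213 -0.51797403 -1.86754516]
tcp in disp [ 0.02976672 -0.27261253]
top box 0.73 [354. 138. 396. 173.] [-0.005 -0.261  0.051] [ 0.033 -0.21   0.056] [ 0.059 -0.163  0.107]
((0.6683381795883179, -0.1349440962076187), (0.0659094750881195, 0.0906611755490303), 13.40936279296875) [ 0.02788839 -0.20779455] 0.10538762034483186
side box 0.58 [303. 151. 327. 189.] [-0.004 -0.304  0.053] [ 0.037 -0.236  0.078] [ 0.061 -0.162  0.108]
((0.6755821108818054, -0.15894025564193726), (0.06754011660814285, 0.145407035946846), 13.111419677734375) [ 0.02926486 -0.23282245] 0.10601715344296733
```

```bash
python3 -m inch '[{"dx":0.01,"dy":0,"dz":0.03,"ax":0,"ay":0,"az":0,"fingers":0},{"dx":0.02,"dy":0,"dz":0.046,"ax":0,"ay":0,"az":0,"fingers":0},{"dx":0.04,"dy":0,"dz":0.047,"ax":0,"ay":0,"az":0,"fingers":0},{"dx":0.06,"dy":0,"dz":0.047,"ax":0,"ay":0,"az":0,"fingers":0},{"dx":0.08,"dy":0,"dz":0.047,"ax":0,"ay":0,"az":0,"fingers":0},{"dx":0.1,"dy":0,"dz":0.047,"ax":0,"ay":0,"az":0,"fingers":0},{"dx":0.1,"dy":0,"dz":0.05,"ax":0,"ay":0,"az":0,"fingers":0},{"dx":0.1,"dy":0,"dz":0.0505,"ax":0,"ay":0,"az":0,"fingers":0}]'
python3 ob.py b box
python3 - <<'E'
import cv2,numpy as np
a=cv2.imread("pics/top_b.png")[120:270,270:430];b=cv2.imread("pics/side_b.png")[130:280,250:410]
cv2.imwrite("pics/v3.png",cv2.resize(np.hstack([a,b]),(800,375)))
E
```

```text
time: 7.08
tool_pos: [0.6615, -0.1005, 0.0124]
tcp_rot: [1.939, 2.471, -0.001]
wrist_force: [0.0, 0.4, -1.7]
width: 0.766
7.075 [-1.880e-01  4.540e-01  1.784e+00 -1.000e-03  9.020e-01 -4.270e-01] [ 0.66153604 -0.10047048  0.0124365 ] [ 1.93902346e+00  2.47056795e+00 -5.66687606e-04] [ 0.03008576  0.44888271 -1.73580282]
tcp in disp [ 0.02941381 -0.17268939]
top box 0.58 [324. 154. 358. 183.] [-0.005 -0.16  -0.001] [ 0.025 -0.114  0.005] [ 0.058 -0.071  0.073]
((0.6452101469039917, -0.041314512491226196), (0.06533581763505936, 0.0905531719326973), 13.432167053222656) [ 0.02750927 -0.11135151] 0.055596436278595195
side box 0.69 [302. 186. 321. 225.] [-0.004 -0.203  0.001] [ 0.018 -0.117  0.026] [ 0.059 -0.063  0.058]
((0.6369277834892273, -0.05729755759239197), (0.05778513476252556, 0.17111188173294067), 32.470489501953125) [ 0.01568899 -0.12492856] 0.05602729364614259
```

View pics/v3.png

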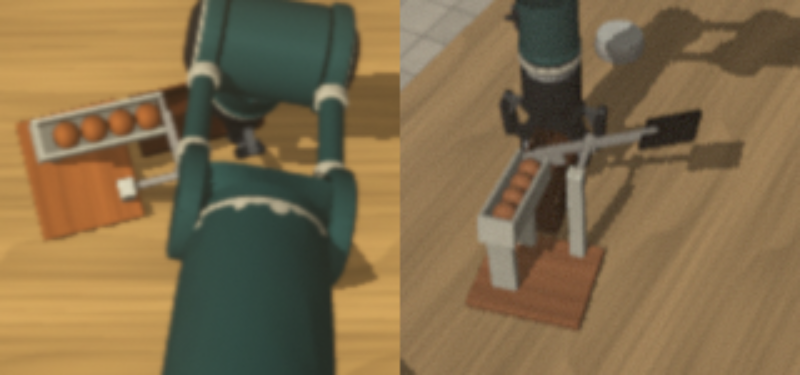

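Top picture: the box end shows under the mouth at about (175,115), left of the gripper. Side picture: the box lies below the chute mouth with the lever at rest. I'll release it and rise.

```bash
python3 -m inch '[{"dx":0,"dy":0,"dz":0,"ax":0,"ay":0,"az":0,"fingers":0.3},{"dx":0,"dy":0,"dz":0,"ax":0,"ay":0,"az":0,"fingers":0.9},{"dx":0,"dy":0,"dz":0,"ax":0,"ay":0,"az":0,"fingers":0.9},{"dx":0,"dy":0,"dz":0,"ax":0,"ay":0,"az":0,"fingers":0.9},{"dx":0,"dy":0,"dz":0,"ax":0,"ay":0,"az":0,"fingers":0.9},{"dx":0,"dy":0,"dz":-0.02,"ax":0,"ay":0,"az":0,"fingers":0.9},{"dx":0,"dy":0,"dz":-0.06,"ax":0,"ay":0,"az":0,"fingers":0.9},{"dx":-0.02,"dy":0,"dz":-0.12,"ax":0,"ay":0,"az":0,"fingers":0.9},{"dx":-0.03,"dy":0,"dz":-0.18,"ax":0,"ay":0,"az":0,"fingers":-1},{"dx":-0.03,"dy":0,"dz":-0.24,"ax":0,"ay":0,"az":0,"fingers":-1},{"dx":-0.03,"dy":0,"dz":-0.25,"ax":0,"ay":0,"az":0,"fingers":-1},{"dx":-0.03,"dy":0,"dz":-0.25,"ax":0,"ay":0,"az":0,"fingers":-1}]' 30
python3 - <<'E'
from h import *
from scipy.spatial.transform import Rotation as Rn
s=bot.read_state();R=Rn.from_rotvec(s["tcp_rot"]).as_matrix()
print(R.T@(np.array([.4757,-.0656,.235])-s["tool_pos"]),np.round(R,3).tolist(),s["width"])
E
python3 ob.py c box pad
```

```text
time: 8.78
tool_pos: [0.6692, -0.1304, 0.2649]
tcp_rot: [1.939, 2.467, 0.002]
wrist_force: [-0.2, -0.5, -1.2]
width: 0.09
[ 0.10872715 -0.17282054  0.0290041 ] [[-0.236, 0.972, 0.004], [0.972, 0.236, -0.001], [-0.002, 0.004, -1.0]] 0.09014612527638066
8.775 [-2.290e-01  2.560e-01  1.552e+00 -1.000e-03  1.329e+00 -4.670e-01] [ 0.66919692 -0.13037468  0.26488233] [1.93883574e+00 2.46673682e+00 2.07254059e-03] [-0.16778373 -0.47603136 -1.19633701]
tcp in disp [ 0.02980121 -0.20355685]
top box 0.98 [322. 149. 371. 184.] [-0.005 -0.201 -0.001] [ 0.03  -0.147  0.004] [ 0.058 -0.074  0.056]
((0.6507752537727356, -0.06283628940582275), (0.06625942140817642, 0.1373666375875473), 13.332880973815918) [ 0.02783826 -0.13357872] 0.0537856634492388
top pad 0.84 [332. 160. 355. 240.] [-0.163 -0.108  0.   ] [-0.114 -0.091  0.18 ] [ 0.024 -0.071  0.204]
side box 0.64 [301. 183. 324. 222.] [-0.004 -0.205  0.002] [ 0.019 -0.148  0.033] [ 0.06  -0.064  0.058]
((0.6519025564193726, -0.06402173638343811), (0.06573706120252609, 0.1420377492904663), 14.264556884765625) [ 0.02865397 -0.13499672] 0.05619316778526719
side pad 0.81 [302. 173. 370. 194.] [-0.162 -0.317 -0.001] [-0.103 -0.093  0.176] [ 0.028 -0.071  0.205]
```

```bash
python3 -m inch '[{"dx":0.03,"dy":-0.045,"dz":0,"ax":0,"ay":0,"az":0,"fingers":-1},{"dx":0.06,"dy":-0.09,"dz":0,"ax":0,"ay":0,"az":0,"fingers":-1},{"dx":0.085,"dy":-0.135,"dz":0.005,"ax":0,"ay":0,"az":0,"fingers":-1},{"dx":0.108,"dy":-0.173,"dz":0.015,"ax":0,"ay":0,"az":0,"fingers":-1},{"dx":0.108,"dy":-0.173,"dz":0.029,"ax":0,"ay":0,"az":0,"fingers":-1},{"dx":0.108,"dy":-0.173,"dz":0.029,"ax":0,"ay":0,"az":0,"fingers":-1}]'
python3 ob.py d box pad
python3 - <<'E'
from h import *
im,d=bot.read_camera("wrist");b=cv2.imread("pics/side_d.png")[130:280,250:410]
cv2.imwrite("pics/v4.png",np.hstack([cv2.resize(im,(480,300)),cv2.resize(b,(320,300))]))
E
```

```text
time: 9.82
tool_pos: [0.4732, -0.0658, 0.2299]
tcp_rot: [-1.938, -2.466, 0.005]
wrist_force: [0.8, -0.3, 1.3]
width: -0.001
9.825 [-0.19  -0.111  2.008 -0.     1.25  -0.428] [ 0.47317331 -0.06575012  0.22992225] [-1.9379482  -2.46623021  0.00487009] [ 0.78912049 -0.31640493  1.30541562]
tcp in disp [-0.14543503 -0.09449793]
top box 0.85 [325. 148. 375. 184.] [-0.005 -0.202 -0.001] [ 0.029 -0.153  0.004] [ 0.059 -0.074  0.056]
((0.6507987380027771, -0.0634048581123352), (0.066150963306427, 0.13854780793190002), 13.463016510009766) [ 0.02772691 -0.13413677] 0.0546727566679316
top pad 0.75 [335. 158. 348. 203.] [-0.075 -0.112 -0.004] [-0.029 -0.096  0.132] [ 0.044 -0.089  0.161]
side box 0.86 [304. 184. 323. 225.] [-0.004 -0.205  0.002] [ 0.018 -0.142  0.034] [ 0.059 -0.053  0.105]
((0.6154469847679138, 0.0055854786187410355), (0.001763950102031231, 0.05135185271501541), 12.097309112548828) [ 0.00965469 -0.05875237] 0.08493131773183478
side pad 0.88 [299. 172. 371. 197.] [-0.163 -0.117  0.102] [-0.109 -0.093  0.18 ] [ 0.034 -0.07   0.206]
```

View pics/v4.png

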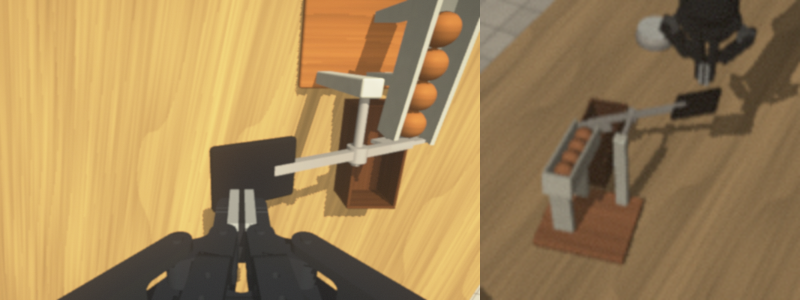

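Wrist view: the shut fingers (242,205) point at the paddle (255,170), and the box lies below the mouth and the lowest ball (410,125). Side view: fingertips just above the paddle. I'm pressing now.

```bash
python3 -m inch '[{"dx":0,"dy":0,"dz":0.025,"ax":0,"ay":0,"az":0,"fingers":-1},{"dx":0,"dy":0,"dz":0.035,"ax":0,"ay":0,"az":0,"fingers":-1},{"dx":0,"dy":0,"dz":0.045,"ax":0,"ay":0,"az":0,"fingers":-1},{"dx":0,"dy":0,"dz":0.055,"ax":0,"ay":0,"az":0,"fingers":-1},{"dx":0,"dy":0,"dz":0.065,"ax":0,"ay":0,"az":0,"fingers":-1},{"dx":0,"dy":0,"dz":0.075,"ax":0,"ay":0,"az":0,"fingers":-1},{"dx":0,"dy":0,"dz":0.083,"ax":0,"ay":0,"az":0,"fingers":-1},{"dx":0,"dy":0,"dz":0.083,"ax":0,"ay":0,"az":0,"fingers":-1},{"dx":0,"dy":0,"dz":0.083,"ax":0,"ay":0,"az":0,"fingers":-1},{"dx":0,"dy":0,"dz":0.083,"ax":0,"ay":0,"az":0,"fingers":-1},{"dx":0,"dy":0,"dz":0.083,"ax":0,"ay":0,"az":0,"fingers":-1},{"dx":0,"dy":0,"dz":0.083,"ax":0,"ay":0,"az":0,"fingers":-1}]'
cat > lv.py <<'E'
from h import *
import sys
th=np.deg2rad(13.65);R=np.array([[np.cos(th),-np.sin(th)],[np.sin(th),np.cos(th)]]);o=np.array([.5922,.0604])
for cam in("wrist","side","top"):
    im,d=bot.read_camera(cam);cv2.imwrite(f"pics/{cam}_{sys.argv[1]}.png",im);W=cloud(cam,d)
    L=np.concatenate([(W[...,:2]-o)@R,W[...,2:]],-1)
    # points of paddle top: clear of the fingers
    g=(d>0)&(L[...,0]>-.178)&(L[...,0]<-.112)&(np.abs(L[...,1]+.095)<.023)&(abs(L[...,2]-.146)<.018)&(im.max(-1)<90)
    p=L[g]
    if len(p)>20:
        A=np.c_[p[:,0]+.145,p[:,1]+.095,np.ones(len(p))];c=np.linalg.lstsq(A,p[:,2],rcond=None)[0];r=abs(A@c-p[:,2]);k=r<.003
        c=np.linalg.lstsq(A[k],p[k,2],rcond=None)[0];print(cam,"paddle slope",c,k.sum(),"past level(rad)",np.arctan(c[0]))
    l=L[(d>0)&(abs(L[...,1]+.095)<.008)&(L[...,2]>.12)&(L[...,2]<.19)&(L[...,0]>-.105)&(L[...,0]<-.05)]
    if len(l)>10: print(cam,"arm slope",np.polyfit(l[:,0],l[:,2],1),len(l))
    for m in bot.masks_of(cam,"ball0_center")[:5]:
        r=m["region"]&(d>0)
        if r.sum()>3: print(cam,"ball",round(m["p"],2),np.round(m["box"]),np.round(np.median(L[r],0),3))
a=cv2.imread(f"pics/wrist_{sys.argv[1]}.png");b=cv2.imread(f"pics/side_{sys.argv[1]}.png")[130:280,250:410]
cv2.imwrite(f"pics/v_{sys.argv[1]}.png",np.hstack([cv2.resize(a,(480,300)),cv2.resize(b,(320,300))]))
E
python3 lv.py e
```

```text
time: 11.68
tool_pos: [0.4744, -0.0661, 0.149]
tcp_rot: [-1.94, -2.468, 0.003]
wrist_force: [-2.9, -0.3, 5.0]
width: 0.001
wrist paddle slope [-0.02726931  0.00042042  0.14864204] 8556 past level(rad) -0.027262549965381317
wrist arm slope [-0.03119763  0.14304753] 2860
wrist ball 0.98 [512. 272. 538. 307.] [ 0.023 -0.182  0.031]
wrist ball 0.69 [533. 281. 579. 313.] [ 0.038 -0.173  0.053]
side paddle slope [-0.02330817  0.00932536  0.14904909] 180 past level(rad) -0.023303953986087343
side arm slope [-0.04445933  0.1417702 ] 73
top arm slope [-0.0237844   0.14394076] 44
top ball 0.48 [360. 160. 370. 168.] [ 0.017 -0.183  0.029]
```

View pics/v_e.png

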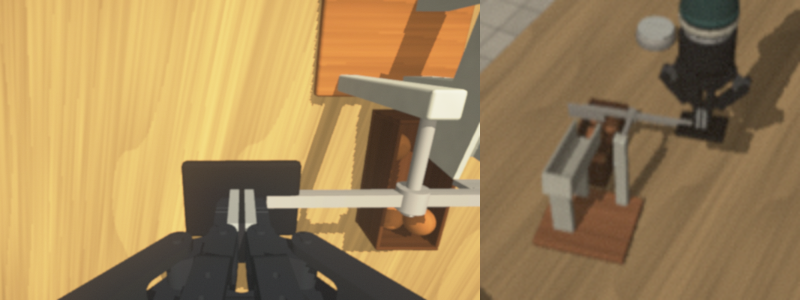

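The paddle is 0.025 rad short of level. The chute is empty and balls show in the box at wrist (395–435,220) and (400,140). I'll press 3 mm more.

```bash
python3 -m inch '[{"dx":0,"dy":0,"dz":0.003,"ax":0,"ay":0,"az":0,"fingers":-1},{"dx":0,"dy":0,"dz":0.0045,"ax":0,"ay":0,"az":0,"fingers":-1},{"dx":0,"dy":0,"dz":0.0045,"ax":0,"ay":0,"az":0,"fingers":-1},{"dx":0,"dy":0,"dz":0.0045,"ax":0,"ay":0,"az":0,"fingers":-1},{"dx":0,"dy":0,"dz":0.0045,"ax":0,"ay":0,"az":0,"fingers":-1},{"dx":0,"dy":0,"dz":0.0045,"ax":0,"ay":0,"az":0,"fingers":-1}]'
python3 lv.py f; python3 ob.py f box mug tub tin | tail -10
python3 - <<'E'
import cv2,numpy as np
a=cv2.imread("pics/wrist_f.png")[130:350,450:640];b=cv2.imread("pics/side_f.png")[160:240,280:350];c=cv2.imread("pics/top_f.png")[135:215,310:380]
cv2.imwrite("pics/v6.png",np.hstack([cv2.resize(a,(345,400)),cv2.resize(np.vstack([b,c]),(230,526))[:400] if 0 else np.vstack([cv2.resize(b,(230,200)),cv2.resize(c,(230,200))])]))
E
```

```text
time: 12.72
tool_pos: [0.4748, -0.0661, 0.1446]
tcp_rot: [-1.94, -2.468, 0.002]
wrist_force: [-2.9, -0.8, 4.8]
width: 0.001
wrist paddle slope [1.39355329e-02 6.74812855e-05 1.44259605e-01] 8573 past level(rad) 0.013934630965410439
wrist arm slope [0.01242099 0.14485511] 2982
wrist ball 0.63 [514. 275. 528. 307.] [ 0.019 -0.181  0.031]
side paddle slope [0.00379671 0.00151666 0.14517369] 167 past level(rad) 0.003796690045510502
side arm slope [0.01261719 0.14470231] 73
top arm slope [-0.01377349  0.14311633] 44
top ball 0.7 [359. 151. 367. 162.] [ 0.04  -0.181  0.037]
top ball 0.65 [362. 164. 372. 170.] [ 0.011 -0.183  0.029]
top box 0.84 [326. 148. 377. 182.] [-0.005 -0.202 -0.001] [ 0.027 -0.142  0.006] [ 0.058 -0.073  0.056]
((0.6506831049919128, -0.06416676193475723), (0.06584477424621582, 0.13898923993110657), 13.778775215148926) [ 0.02743474 -0.13484987] 0.05507378129106744
top mug 0.66 [153. 221. 195. 256.] [-0.094  0.331  0.002] [-0.056  0.365  0.075] [-0.013  0.415  0.125]
top tub 0.79 [146. 131. 213. 181.] [0.085 0.234 0.013] [0.147 0.3   0.101] [0.219 0.378 0.105]
top tin 0.72 [441. 134. 468. 160.] [-0.026 -0.474  0.01 ] [ 0.007 -0.439  0.028] [ 0.04  -0.408  0.033]
side box 0.76 [302. 182. 321. 224.] [-0.036 -0.205  0.001] [ 0.01  -0.099  0.036] [ 0.059 -0.029  0.153]
((0.5796409845352173, -0.010126736015081406), (0.017373133450746536, 0.07626648992300034), 33.990631103515625) [-0.02884791 -0.06557093] 0.14376679526001496
side mug 0.62 [253. 333. 299. 382.] [-0.096  0.335  0.004] [-0.056  0.381  0.076] [-0.012  0.418  0.126]
side tub 0.75 [170. 274. 244. 347.] [0.084 0.243 0.003] [0.138 0.321 0.102] [0.217 0.384 0.106]
side tin 0.8 [327. 136. 352. 154.] [-0.026 -0.478  0.003] [ 0.004 -0.43   0.029] [ 0.037 -0.407  0.034]
```

View pics/v6.png

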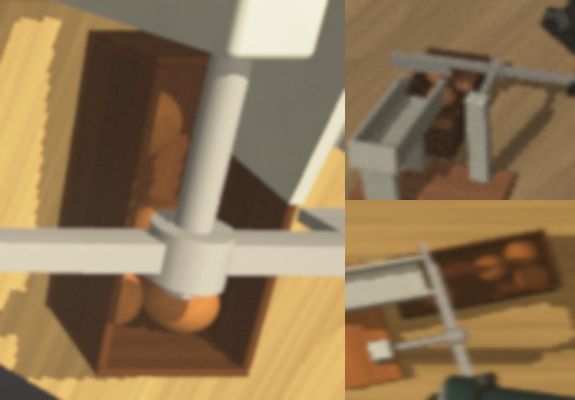

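Wrist crop: balls at (165,120), (150,215), (120,300) and (180,300), and the chute is empty. The paddle is level to within 1°. I'll count the balls by depth and check that the height map agrees.

Run:
```python
from h import *
th=np.deg2rad(13.65);R=np.array([[np.cos(th),-np.sin(th)],[np.sin(th),np.cos(th)]]);o=np.array([.5922,.0604])
H=np.full((14,7),np.nan);pts=[]
for cam in("wrist","top","side"):
    im,d=bot.read_camera(cam);W=cloud(cam,d);L=np.concatenate([(W[...,:2]-o)@R,W[...,2:]],-1)
    hsv=cv2.cvtColor(im,cv2.COLOR_BGR2HSV)
    g=(d>0)&(L[...,0]>.001)&(L[...,0]<.055)&(L[...,1]>-.198)&(L[...,1]<-.068)&(L[...,2]>.007)&(L[...,2]<.07)
    pts.append(L[g])
    c=(d>0)&(L[...,1]>-.085)&(L[...,1]<.06)&(abs(L[...,0]-.03)<.012)&(L[...,2]>.07);q=L[c]
    print(cam,"chute: height over floor",np.round(np.percentile(q[:,2]-(.08+(q[:,1]+.09)*np.tan(np.deg2rad(11))),[5,50,95]),3) if len(q) else None)
P=np.vstack(pts)
# greedy RANSAC of 30 mm spheres
rng=np.random.default_rng(0)
from scipy.optimize import least_squares
Q=P.copy()
gx=np.stack(np.meshgrid(np.arange(.014,.045,.003),np.arange(-.19,-.07,.003),np.arange(.019,.056,.003),indexing="ij"),-1).reshape(-1,3)
for k in range(6):
    n=np.array([(abs(np.linalg.norm(Q-c,axis=1)-.015)<.0025).sum() for c in gx]);c=gx[n.argmax()]
    near=Q[abs(np.linalg.norm(Q-c,axis=1)-.015)<.004]
    c=least_squares(lambda c:np.linalg.norm(near-c,axis=1)-.015,c,loss="soft_l1",f_scale=.001).x
    print(np.round(c,3),n.max());Q=Q[np.linalg.norm(Q-c,axis=1)>.019]
s=bot.read_state();print(s["time"],s["tool_pos"],s["wrist_force"])
```

```text
wrist chute: height over floor [-0.02  -0.02  -0.019]
top chute: height over floor [-0.004 -0.001  0.009]
side chute: height over floor [-0.026  0.001  0.031]
[ 0.043 -0.183  0.028] 856
[ 0.016 -0.101  0.019] 450
[ 0.014 -0.186  0.019] 367
[ 0.034 -0.154  0.018] 310
[ 0.009 -0.08   0.045] 34
[ 0.008 -0.081  0.023] 4
13.675 [ 0.474742   -0.06606786  0.14458891] [-3.22783195 -0.24374691  5.35651219]
```

Four balls are found in the box, the chute is empty, and the paddle is level and held. I'm handing in.

```bash
python3 -c "
from workcell import bot
print(bot.finish_job())"
```

```text
the job is handed in; nothing more can be done
None
```

The job is done and handed in at about 13.7 s. The box sits under the chute mouth, all four balls are in it, and the fingers are still holding the paddle level.

- **Box:** I set it down and let go, with its length along the chute. It spans about y −64 to −204 mm of the dispenser's frame, with the mouth at −90. It had not moved noticeably after the balls dropped.
- **Paddle:** My first press stopped about 0.025 rad short of level, so I pressed about 4 mm more. The last checks put it 0.004 to 0.014 rad past level (under 1°) from the side and wrist cameras. The top camera disagreed slightly at 0.014 rad short, but from only 44 points. The upward push on the fingers was about 5 N.
- **Balls:** Fitting spheres to the depth images found four balls inside the box, and the pictures show the chute empty. One ball rests slightly raised on another, with its top about 12 mm below the rim. The networks alone reported only one or two balls, because the lever hides the rest.
- **Bystanders:** I never touched the mug, tub or tin. The networks still find all three within a few millimetres of where they started.

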